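Square a long parcel into the length gauge

TASK

Measure the long carton: swing its far end in until its whole side lies flush against the gauge's fence, then slide the measuring jaw up behind it so that the carton is pushed along the fence fully home and nipped with about 15 N, held for a moment, between jaw and end stop; then let go, leaving no gaps. Cardboard dents above 25 N, so push gently by feel, and leave the other things on the counter where they are.

Things in the scene. Friction and masses are not known exactly. Their poses are not given: they have to be found in the camera images.
- gauge: Fixed aluminium parcel length gauge, yaw varies. Origin: on the table, on the fence's face. Fence: bar 40 high, face at x=0, y=+60 to -490 mm, 30 thick. End stop (end_stop): bar across the +y end, 95 long, 40 high, facing -y, with a rubber face that gives 1 mm per 8 N; clamped with its face anywhere from y=+20 to -30 mm, firm but not measured: look, or feel for it
- heel (a point): Top centre of the gauge's heel post: fixed steel pin, 16 diameter, 35 high, at gauge x=-112, y=-75 mm. The carton's near end lies between it and the fence (104 mm gap) and pivots there when the far end is pushed; the slack lets the near end stand off the fence, so a push near the carton's middle is then needed to bring the whole side flush
- carton: Loose cardboard carton, 260 long, 90 wide, 60 high, 0.4 to 0.85 kg, too wide to grasp, slides at 2 to 8 N. Origin: bottom corner, fence side, near end. -y runs to the far end, x out of the fence side (robot side: x=-90 mm). Starts with the far end 0.2 to 0.4 rad out towards the robot, near end 35 to 95 mm off the end stop. Stiff walls, dent above 25 N. Flush: axes parallel to the gauge's
- near_corner (a point): On the carton's fence-side face at its near end, 30 mm up
- far_corner (a point): On the carton's fence-side face at its far end, 30 mm up
- near_end (a point): Middle of the carton's near end face, 30 mm up (axes as the carton's)
- far_end (a point): Middle of the carton's far end face, 30 mm up (axes as the carton's)
- jaw_face (a point): Middle of the jaw's inner face, 30 mm above the table (axes as the gauge's, +y towards the end stop). The jaw is a grey plastic plate across the fence, 95 wide (gauge x -98 to -3), 12 thick, from 5 to 63 mm above the table, hung on a black carriage over the fence
- jaw_back (a point): Middle of the jaw's outer face (the one to push), 30 mm above the table, 12 mm behind jaw_face
- jaw (a joint): Slide of the jaw along the fence, m: the jaw's face is at gauge y = -0.42 + value. Grows towards the end stop, 0 to 0.2. Friction of about 2 N (hardly more at speed) holds it where it is left, so the nip on the carton is the push on the jaw less 2 N
- tape_roll: Bystander: roll of tape lying flat, 90 across, 45 high. Origin: centre of its underside
- marker: Bystander: black marker pen lying behind the fence, 130 long, 14 thick. Origin: its middle
- small_carton: Bystander: small carton 110 x 80 x 70. Origin: centre of its underside
- flat_carton: Bystander: flat carton 200 x 150 x 30. Origin: centre of its underside
- cup: Bystander: white mug, 72 across, 85 high. Origin: centre of its underside
- scanner: Bystander: hand-held scanner lying down, about 170 long, 35 high. Origin: underside of its head
- note_pad: Bystander: paper pad 80 x 110 x 12 behind the fence. Origin: centre of its underside

How it is judged:
On the way, in this order (a step that is already met when the one before it is completed fails the run):
1. the carton's whole side lies flush against the fence, the jaw not yet against it (x of each of near_corner, far_corner in the frame of gauge above -0.003 m and height (world z) of near_corner below 0.04 m and angle between carton's own z axis and vertical below 0.05 rad and y of far_end in the frame of jaw_face above 0.005 m), for 0.1 s.
2. the carton is pressed home between jaw and end stop (the jaw presses it with more than 10 N, no gaps) (x of each of near_corner, far_corner in the frame of gauge above -0.003 m and height (world z) of near_corner below 0.04 m and angle between carton's own z axis and vertical below 0.05 rad and y of near_end in the frame of end_stop above -0.003 m and y of far_end in the frame of jaw_face below 0.003 m and contact force between jaw and carton above 10 N), for 0.2 s.
At the end, for the whole second after the job is handed in: The carton stands flat on the table with both ends of its side within 3 mm of the fence, its near end within 3 mm of the end stop, the jaw within 3 mm of its far end, all at rest (x of each of near_corner, far_corner in the frame of gauge above -0.003 m and height (world z) of near_corner below 0.04 m and angle between carton's own z axis and vertical below 0.05 rad and y of near_end in the frame of end_stop above -0.003 m and y of far_end in the frame of jaw_face below 0.003 m and linear speed of carton below 0.01 m/s and velocity of joint jaw between -0.01 and 0.01 m/s); the robot touches nothing.
It fails at once if more than 25 N on the carton from the gripper (contact force between the fingers and carton above 25 N).
It fails at once if more than 25 N on the carton from the jaw (contact force between jaw and carton above 25 N).
It fails at once if another part of the arm presses the carton with more than 25 N (contact force between the arm and carton above 25 N).
It fails at once if another thing on the counter is moved by more than 20 mm (distance of any of tape_roll, marker, small_carton, flat_carton, cup, scanner, note_pad from where it was at the start of the episode above 0.02 m).
It also fails if it takes over 69 s, if anything falls off the work surface, if the arm or the gripper's body presses on something with over 40 N, if the wrist force passes 120 N, or if a joint passes its speed limit or range.

ROBOT

A 6-joint arm with a two-finger parallel gripper is mounted at the origin on the work surface. World frame = base frame: x ahead of the robot, y to its left, z up, the work surface at z = 0. Lengths are in m, angles in rad, forces in N, time in s.
With the tool pointing down it reaches from about 0.35 to 0.925 m from the base axis. Payload 6.4 kg.
Tool frame: the origin (TCP) lies at the very end of the fingers, on their centre line; the grasp point (between the pads) lies 19 mm behind it (bot.hold_point_z is the distance from the TCP to the grasp point, in m); z points along the fingers, y is the direction in which the jaws open and shut (so a half turn about z gives the same grasp; the last joint's range is limited). The gripper opens to 94 mm and grips with 3 to 60 N. Pads are 16 mm wide; open, the fingers measure 119 mm over their backs; the gripper's body (75 mm by 177 mm) begins 78 mm behind the grasp point.
Start: joints at [1.099, 0.245, 1.558, -0, 1.339, -0.174], TCP at [0.191, 0.621, 0.205] pointing down, gripper open.
Joint ranges: [-3.13, 3.13], [-1.02, 2.26], [0.13, 2.54], [-0.95, 4.09], [0.21, 2.88], [-2.74, 2.74]. Speed limits (rad/s): [2.57, 2.57, 3.14, 3.14, 3.14, 3.14].

INTERFACE

Orientations are given as [roll, pitch, yaw] about the fixed x, y, z axes, in that order (R = Rz(yaw) Ry(pitch) Rx(roll)).
In Python, from bench import bot, viewer gives the robot as it stands.
- The arm moves only by the shell command python3 -m crank 'ROWS' [OPENING]. ROWS is JSON, a list of rows, each a list of 2 entries, a list of its own where there are three numbers: the shift along the tool's x, y, z each as a share of 50 mm, from -1 to 1, then the turn, a rotation vector about the tool's x, y, z each as a share of 0.08 rad, from -1 to 1. In form: [[[x, y, z], [wx, wy, wz]], ...]. A call has 1 to 8 rows; each row shifts and turns the pose as measured when the row begins, along the tool's axes as they then stand; what a row does not reach is not made up. A row lasts 1/10 s, in which the tool goes at most 50 mm and 8.59 degrees, less where a joint would pass 70% of its speed; a pose out of reach is approached as far as the arm can. A call with a number of a shift or a turn outside -1 to 1 is refused whole. A call with a gripper value outside its range is refused whole. OPENING is the finger opening in mm, from 0 to 94, set as the call begins (- or left out, the last holds). The fingers move at their own pace and stop on an object; the grip force is fixed at half the most. Time passes only in rows, so rows that do not move let the fingers close. It gives the time, the measured TCP pose, the force and the opening at its end, in the units of the state.
- bot.read_state(): the state, without advancing time (a new reading comes with each control period).
- viewer.read_camera(name): name is "scene" or "side" or "wrist"; returns the picture (400x640x3 uint8, blue, green, red); there is no depth.
- viewer.camera_model(name): a dict with "fx", "fy", "cx", "cy" (pixels), "position" and "rotation" of the camera in the world; the wrist camera has in their place "T_tool_cam" (4x4, takes a point from camera to tool coordinates, whose origin is the TCP and whose axes are the flange's). Camera axes: x right, y up, looking along -z (the intrinsics and any distortion apply to the point x, -y, -z); pixel columns grow to the right and rows downward; lengths in m; the calibration is good to about 2 mm. A picture is of the moment at which its call begins: read the wrist's pose just before it. camera_model takes no time and is no camera call.
- bot.sign_off(): hands the job in, once; it reports no verdict.
The state is a dict: "clock": time; "q": joint angles; "qd": joint speeds; "joint_torque": joint torques, N m; "tool_pos": TCP position; "ee_rot": TCP orientation; "force": force on the tool from outside, world axes, zero at the start; "torque": the same for the moment, N m; "opening": opening from 0.0 (shut) to 1.0 (fully open).
Only numpy, scipy, OpenCV 4.12 (cv2) and the standard library are available. Lean on these libraries where they do the work, as an engineer would, in place of code of your own. Each camera call takes 0.05 s, during which the arm holds its last target.

## Working session

There is one attempt and no reset: what is moved stays moved. The work goes in short steps, Python scripts to look and compute and a shell command to move; the robot and the scene stay as the last step left them, time stands still between calls to the robot, and variables do not carry over. Pictures are saved under pics/ and viewed, and the job is handed in when it is done.

```bash
ls; mkdir -p pics
python3 - <<'E'
from bench import bot, viewer
import cv2
s=bot.read_state(); print(s)
for n in ("scene","side","wrist"):
    m=viewer.camera_model(n); print(n,m)
    cv2.imwrite(f"pics/{n}0.png",viewer.read_camera(n))
E
```

```text
pics
{'clock': 0.0, 'q': array([ 1.09888381e+00,  2.45771705e-01,  1.55898495e+00, -9.26370328e-06,
        1.33866759e+00, -1.74090821e-01]), 'qd': array([-0.00034966,  0.00020602,  0.00051089,  0.00039923,  0.00051648,
        0.00053   ]), 'joint_torque': array([-2.04734009e-03, -4.15859807e+01, -3.14580989e+01,  6.82540191e-02,
        3.36700736e-02, -1.68257689e-04]), 'tool_pos': array([0.19045769, 0.62086246, 0.20438807]), 'ee_rot': array([-3.13978718e+00, -3.08380685e-04,  2.84377282e+00]), 'force': array([0.54671628, 0.12254549, 0.18800556]), 'torque': array([ 0.01377571,  0.00663106, -0.06752815]), 'opening': 1.0012610253578085}
scene {'fx': 415.4707380205236, 'fy': 415.4707380205236, 'cx': 315.91107766640397, 'cy': 197.30412117941052, 'position': array([1.14345054, 0.29953971, 0.9657841 ]), 'rotation': array([ 0.64204149, -0.01297123,  2.07957562])}
side {'fx': 427.9915874076418, 'fy': 427.9915874076418, 'cx': 325.6467340230638, 'cy': 201.22390267404091, 'position': array([-0.13056138, -0.70759691,  0.83126964]), 'rotation': array([ 0.88505588,  0.01676778, -0.78504548])}
wrist {'fx': 326.0111130738791, 'fy': 326.0111130738791, 'cx': 323.2305103339137, 'cy': 195.95065059564428, 'T_tool_cam': array([[ 6.31680430e-04,  9.62942414e-01,  2.69706338e-01,
         7.89520074e-02],
       [ 9.99998893e-01, -9.71540088e-04,  1.12662323e-03,
         1.35214917e-03],
       [ 1.34690381e-03,  2.69705328e-01, -9.62941962e-01,
        -1.79067188e-01],
       [ 0.00000000e+00,  0.00000000e+00,  0.00000000e+00,
         1.00000000e+00]])}
```

View pics/scene0.png

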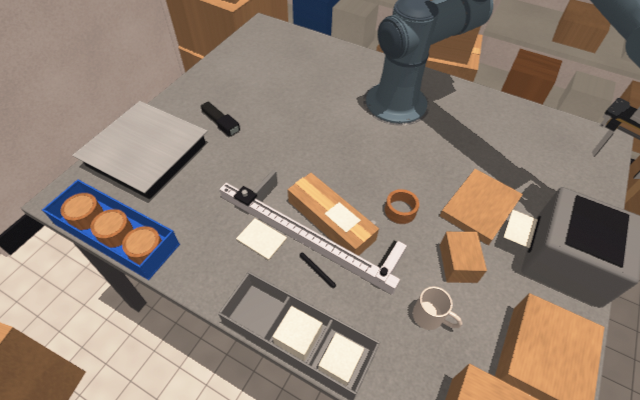

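View pics/side0.png

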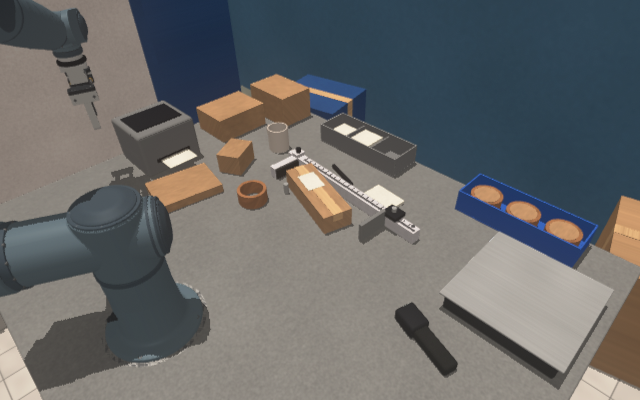

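View pics/wrist0.png

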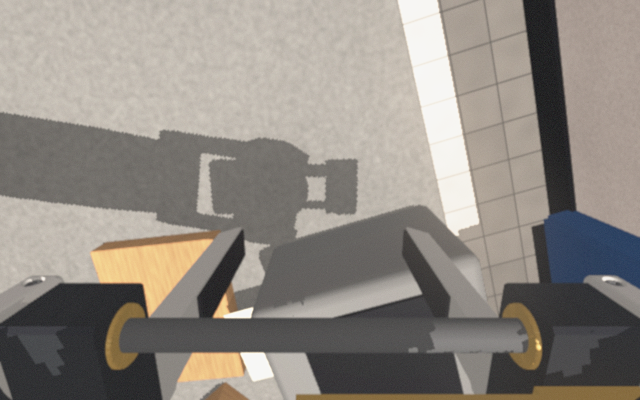

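The scene view shows the fence running from (222,190) to (395,283). The jaw is near (265,187), the end stop near (395,255), and the carton spans (290,190) to (375,240) on the robot side. I'll zoom in to get its corners.

Run:
```python
import cv2
a=cv2.imread("pics/scene0.png")[160:300,210:420]
cv2.imwrite("pics/sc_zoom.png",cv2.resize(a,None,fx=3.8,fy=3.8,interpolation=cv2.INTER_CUBIC))
a=cv2.imread("pics/side0.png")[135:250,235:430]
cv2.imwrite("pics/sd_zoom.png",cv2.resize(a,None,fx=4,fy=4,interpolation=cv2.INTER_CUBIC))
```

```text
(no output)
```

View pics/sc_zoom.png

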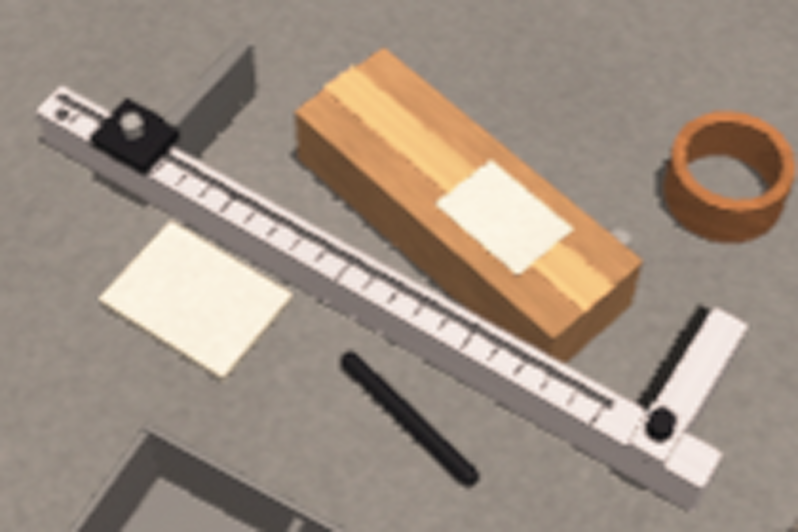

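View pics/sd_zoom.png

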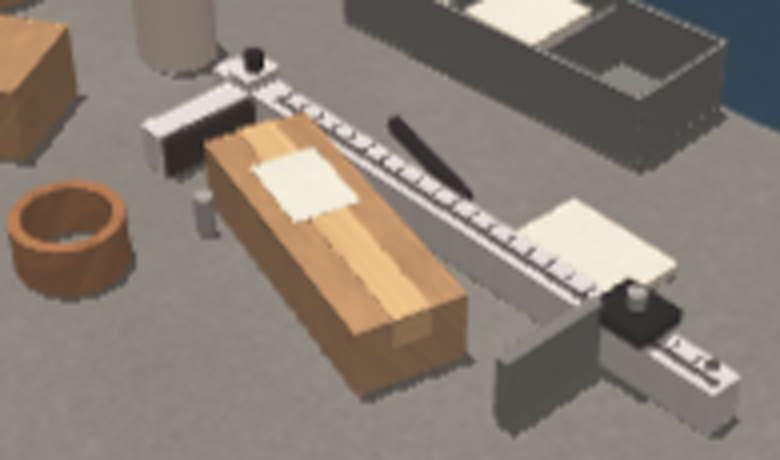

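```bash
cat > h.py <<'E'
import numpy as np, cv2
from scipy.spatial.transform import Rotation as R
from bench import bot, viewer
def ray(name,uv,z,s=None):
    m=viewer.camera_model(name)
    uv=np.atleast_2d(np.array(uv,float))
    if name=="wrist":
        T=np.eye(4);T[:3,:3]=R.from_euler('xyz',s['ee_rot']).as_matrix();T[:3,3]=s['tool_pos']
        T=T@m['T_tool_cam'];Rm=T[:3,:3];p=T[:3,3]
    else:
        Rm=R.from_euler('xyz',m['rotation']).as_matrix();p=np.array(m['position'])
    d=np.c_[(uv[:,0]-m['cx'])/m['fx'],-(uv[:,1]-m['cy'])/m['fy'],-np.ones(len(uv))]@Rm.T
    return p+d*((z-p[2])/d[:,2])[:,None]
E
python3 - <<'E'
from h import *
np.set_printoptions(precision=4,suppress=True)
def sc(l,z): return ray("scene",np.array(l)/3.8+[210,160],z)
def sd(l,z): return ray("side",np.array(l)/4+[235,135],z)
f=sc([(62,88),(720,455)],.04); print("fence sc",f,np.linalg.norm(f[1]-f[0]))
d=(f[1]-f[0]);d/=np.linalg.norm(d); yaw=np.arctan2(d[1],d[0])-np.pi/2
fo=sc([(40,128),(690,490)],.04);print("fence outer",fo)
f2=sd([(738,378),(262,62),(215,68)],.04);print("fence sd",f2)
# gauge frame: y=d, x = rotate -90
gx=np.array([d[1],-d[0],0]); o=f[1]-d*.06
g=lambda P:np.c_[(P-o)@gx,(P-o)@d,P[:,2]]
print("yaw",yaw,"o",o)
print("fence outer",g(fo)); print("sd",g(f2))
c=sc([(385,50),(295,113),(555,338),(640,262)],.06);print("carton",c,g(c))
c2=sd([(352,332),(466,295),(308,115),(205,142)],.06);print("carton sd",c2,g(c2))
print("stop",g(sc([(700,308),(640,402)],.04)), g(sd([(163,140),(255,97)],.04)))
print("jaw",g(sc([(252,47),(175,115)],.063)), g(sd([(497,357),(597,297)],.063)))
print("heel",g(sc([(622,237)],.035)),g(sd([(204,195)],.035)),sc([(622,237)],.035))
print("tape",g(sc([(733,148)],.045)),g(sd([(70,218)],.045)))
E
```

```text
fence sc [[ 0.6154 -0.2731  0.04  ]
 [ 0.6508  0.271   0.04  ]] 0.5452785601948037
fence outer [[ 0.6539 -0.2645  0.04  ]
 [ 0.6825  0.2637  0.04  ]]
fence sd [[ 0.6337 -0.2809  0.04  ]
 [ 0.6778  0.2418  0.04  ]
 [ 0.6438  0.2639  0.04  ]]
yaw -0.06486967327300852 o [0.6469 0.2112 0.04  ]
fence outer [[ 0.0378 -0.4742  0.04  ]
 [ 0.0321  0.0547  0.04  ]]
sd [[ 0.0187 -0.4919  0.04  ]
 [ 0.0289  0.0326  0.04  ]
 [-0.0065  0.0525  0.04  ]]
carton [[ 0.4777 -0.0733  0.06  ]
 [ 0.5621 -0.1006  0.06  ]
 [ 0.637   0.1452  0.06  ]
 [ 0.5553  0.1697  0.06  ]] [[-0.1504 -0.2948  0.06  ]
 [-0.0644 -0.3165  0.06  ]
 [-0.0056 -0.0665  0.06  ]
 [-0.0887 -0.0473  0.06  ]]
carton sd [[ 0.4708 -0.0773  0.06  ]
 [ 0.5532 -0.1069  0.06  ]
 [ 0.63    0.1334  0.06  ]
 [ 0.5486  0.1647  0.06  ]] [[-0.157  -0.2993  0.06  ]
 [-0.0729 -0.3234  0.06  ]
 [-0.0119 -0.0787  0.06  ]
 [-0.0951 -0.0527  0.06  ]]
stop [[-0.0911  0.0005  0.04  ]
 [-0.0054 -0.0005  0.04  ]] [[-0.1022 -0.0039  0.04  ]
 [-0.009  -0.0055  0.04  ]]
jaw [[-0.0959 -0.3778  0.063 ]
 [-0.0134 -0.3862  0.063 ]] [[-0.1044 -0.3856  0.063 ]
 [-0.0102 -0.3884  0.063 ]]
heel [[-0.1163 -0.0723  0.035 ]] [[-0.1187 -0.0795  0.035 ]] [[0.5262 0.1466 0.035 ]]
tape [[-0.2229 -0.0391  0.045 ]] [[-0.2184 -0.0452  0.045 ]]
```

```bash
python3 -m crank '[[[-0.3,-0.7,0],[0,0,-0.97]],[[-0.3,-0.9,0],[0,0,-0.97]],[[-0.3,-0.9,0],[0,0,-0.97]],[[-0.3,-0.9,0],[0,0,0]],[[-0.3,-0.9,0],[0,0,0]]]' 0
```

```text
clock: 0.65
tool_pos: [0.2323, 0.3935, 0.2015]
ee_rot: [-3.137, -0.002, 3.094]
force: [-0.2, -0.3, 0.5]
opening: 0.608
```

```bash
python3 -m crank '[[[-0.7,-1,0],[0,0,0]],[[-0.7,-1,0],[0,0,0]],[[-0.6,-1,0],[0,0,0]],[[-0.5,-1,0],[0,0,0]],[[-0.4,-1,0.3],[0,0,0]],[[-0.4,-1,0.5],[0,0,0]],[[-0.3,-1,0.5],[0,0,0]],[[-0.3,-0.8,0.5],[0,0,0]]]' 0
```

```text
clock: 1.45
tool_pos: [0.3859, 0.0429, 0.1252]
ee_rot: [-3.139, 0.013, 3.098]
force: [1.0, -0.2, 0.3]
opening: 0.005
```

Run:
```python
from h import *
s=bot.read_state();print(s['tool_pos'],s['ee_rot'],s['clock'])
cv2.imwrite("pics/w1.png",viewer.read_camera("wrist"))
```

```text
[0.3858952  0.04289392 0.1251621 ] [-3.13850144  0.01251138  3.09835242] 1.45
```

View pics/w1.png

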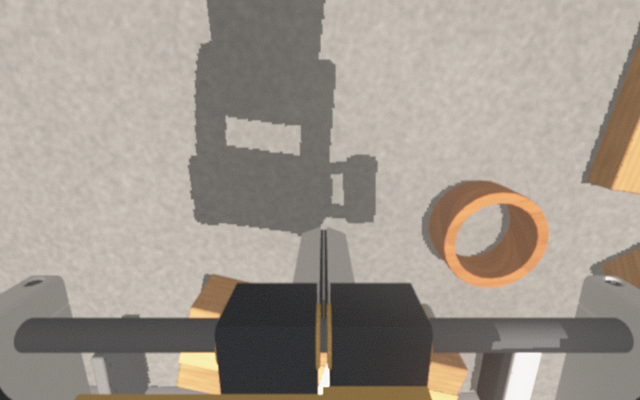

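```bash
python3 -m crank '[[[-0.1,-0.7,0.5],[0,-0.15,0.25]],[[-0.2,-0.7,0.6],[0,0,0]],[[-0.2,-0.5,0.6],[0,0,0]],[[-0.2,0,0.4],[0,0,0]],[[0,0,0],[0,0,0]]]' 0
```

```text
clock: 2.0
tool_pos: [0.4164, -0.0652, 0.0143]
ee_rot: [-3.137, 0.021, 3.066]
force: [0.2, 0.5, 0.1]
opening: 0.002
```

```bash
python3 -m crank '[[[-0.3,0.3,-0.2],[0,0.26,-0.13]],[[-0.3,0,0],[0,0,0]],[[-0.1,0,0],[0,0,0]],[[0,0,0],[0,0,0]]]' 0; python3 -m crank '[[[-0.15,0,0],[0,0,0]],[[-0.15,0,0],[0,0,0]],[[-0.15,0,0],[0,0,0]]]' 0
```

```text
clock: 2.4
tool_pos: [0.4519, -0.0508, 0.0265]
ee_rot: [-3.137, -0.003, 3.078]
force: [0.2, -1.2, 0.4]
opening: 0.006
clock: 2.7
tool_pos: [0.4736, -0.0516, 0.027]
ee_rot: [-3.137, -0.004, 3.078]
force: [-3.6, -0.7, -0.8]
opening: 0.005
```

```bash
python3 -m crank '[[[-0.15,0,0],[0,0,0]],[[-0.15,0,0],[0,0,0]],[[-0.15,0,0],[0,0,0]]]' 0; python3 -m crank '[[[-0.15,0,0],[0,0,0]],[[-0.15,0,0],[0,0,0]]]' 0
```

```text
clock: 3.0
tool_pos: [0.4965, -0.0533, 0.0262]
ee_rot: [-3.137, -0.008, 3.078]
force: [-1.8, -1.2, 1.1]
opening: 0.007
clock: 3.2
tool_pos: [0.5127, -0.0545, 0.0259]
ee_rot: [-3.137, -0.008, 3.078]
force: [-3.2, -0.3, 1.0]
opening: 0.007
```

Small steps from here.

```bash
python3 -m crank '[[[-0.06,0,0],[0,0,0]],[[-0.06,0,0],[0,0,0]]]' 0;python3 -m crank '[[[-0.06,0,0],[0,0,0]],[[-0.04,0,0],[0,0,0]]]' 0; python3 -m crank '[[[-0.03,0,0],[0,0,0]],[[0,0,0],[0,0,0]]]' 0;  python3 - <<'E'
from h import *
cv2.imwrite("pics/s2.png",cv2.resize(viewer.read_camera("scene")[160:300,210:420],None,fx=3.8,fy=3.8,interpolation=cv2.INTER_CUBIC))
cv2.imwrite("pics/d2.png",cv2.resize(viewer.read_camera("side")[135:250,235:430],None,fx=4,fy=4,interpolation=cv2.INTER_CUBIC))
E
```

```text
clock: 3.4
tool_pos: [0.5198, -0.0551, 0.0258]
ee_rot: [-3.137, -0.009, 3.078]
force: [-2.9, -1.3, 1.6]
opening: 0.005
clock: 3.6
tool_pos: [0.5236, -0.0553, 0.0256]
ee_rot: [-3.137, -0.013, 3.079]
force: [-11.3, -1.1, 8.5]
opening: 0.005
clock: 3.8
tool_pos: [0.5231, -0.055, 0.0253]
ee_rot: [-3.137, -0.019, 3.08]
force: [-0.5, -1.2, -0.6]
opening: 0.005
```

View pics/s2.png

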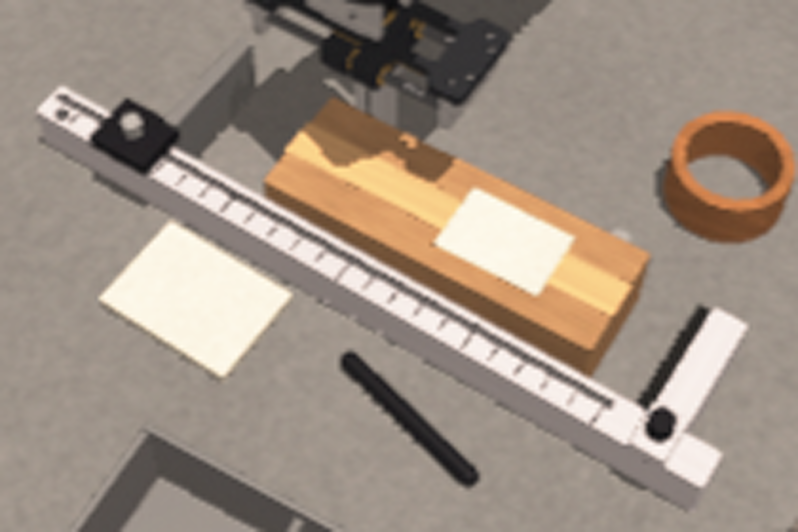

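View pics/d2.png

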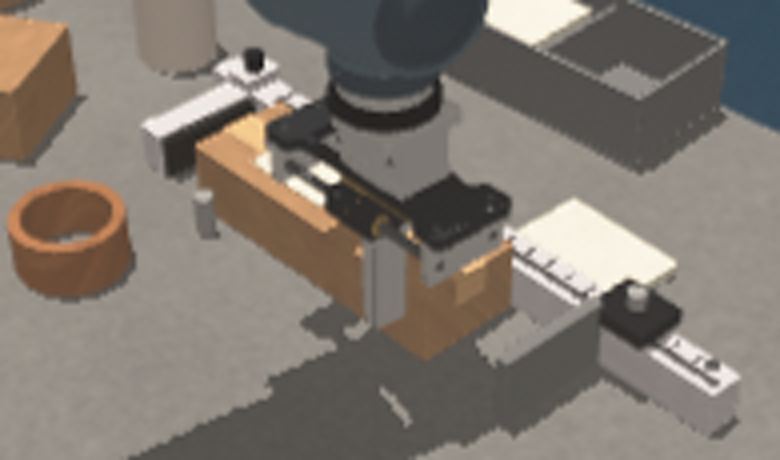

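```bash
python3 -m crank '[[[0.3,0,0],[0,-0.2,0]],[[0.1,0.6,0],[0,0,0]],[[0,0.7,0],[0,0,0]],[[0,0.4,0],[0,0,0]],[[0,0,0],[0,0,0]]]' 0
```

```text
clock: 4.4
tool_pos: [0.5125, 0.0331, 0.0268]
ee_rot: [-3.139, 0.01, 3.076]
force: [0.6, -0.4, -0.3]
opening: 0.006
```

Run:
```python
from h import *
np.set_printoptions(precision=4,suppress=True)
cv2.imwrite("pics/s3.png",cv2.resize(viewer.read_camera("scene")[160:300,210:420],None,fx=3.8,fy=3.8,interpolation=cv2.INTER_CUBIC))
def sc(l,z): return ray("scene",np.array(l)/3.8+[210,160],z)
f=sc([(62,88),(720,455)],.04);c=sc([(335,100),(265,184),(592,350),(648,262)],.06)
d=(f[1]-f[0]);d/=np.linalg.norm(d);gx=np.array([d[1],-d[0],0]); o=f[1]-d*.06
print(np.c_[(c-o)@gx,(c-o)@d])
```

```text
[[-0.0904 -0.2991]
 [-0.0013 -0.2977]
 [-0.0111 -0.0418]
 [-0.0917 -0.0427]]
```

View pics/s3.png

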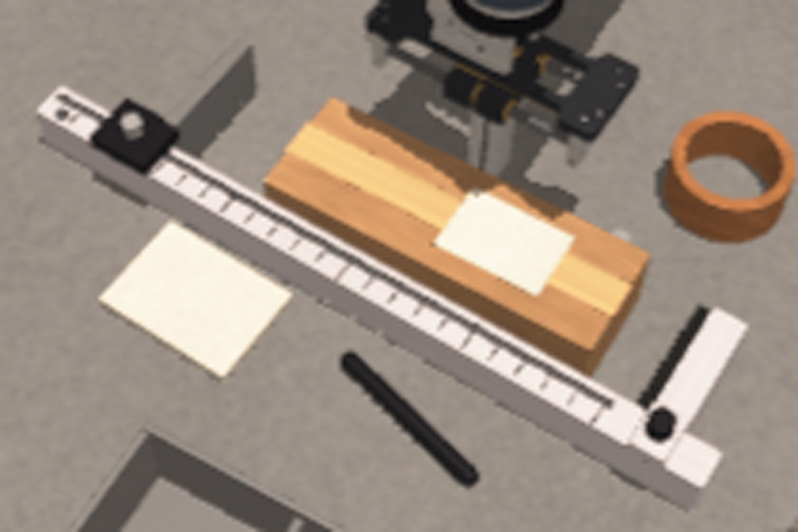

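```bash
python3 -m crank '[[[-0.05,0.5,0],[0,0,0]],[[-0.15,0.1,0],[0,0,0]],[[-0.08,0,0],[0,0,0]]]' 0; python3 -m crank '[[[-0.08,0,0],[0,0,0]],[[-0.06,0,0],[0,0,0]]]' 0
```

```text
clock: 4.75
tool_pos: [0.5297, 0.0599, 0.0272]
ee_rot: [-3.138, 0.011, 3.073]
force: [-5.1, 0.9, 2.8]
opening: 0.006
clock: 4.95
tool_pos: [0.5322, 0.0588, 0.026]
ee_rot: [-3.14, -0.004, 3.072]
force: [-15.9, 2.8, 11.7]
opening: 0.008
```

Run:
```python
from h import *
s=bot.read_state();print(s['force'])
cv2.imwrite("pics/s4.png",cv2.resize(viewer.read_camera("scene")[160:300,210:420],None,fx=3.8,fy=3.8,interpolation=cv2.INTER_CUBIC))
print(bot.read_state()['force'])
```

```text
[-15.89679905   2.78634145  11.72447246]
[-12.63043289   1.97997439  10.87711785]
```

View pics/s4.png

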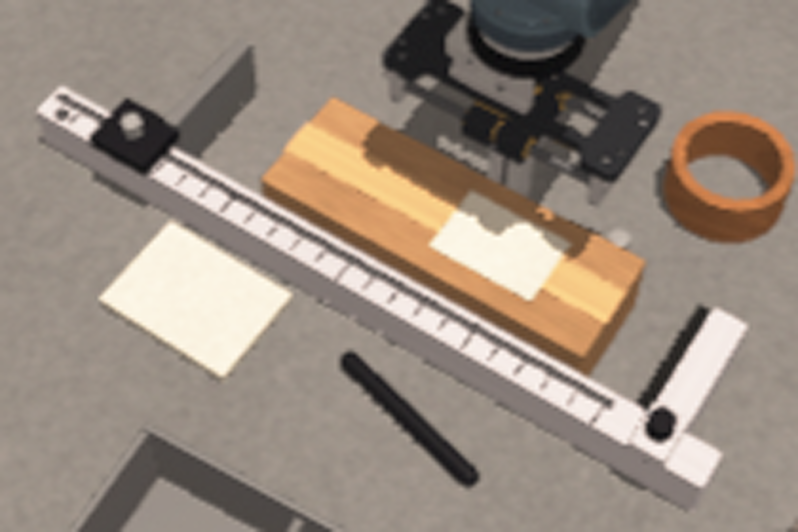

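```bash
cat > edges.py <<'E'
from h import *
np.set_printoptions(precision=4,suppress=True)
def meas(img):
    hsv=cv2.cvtColor(img,cv2.COLOR_BGR2HSV)
    roi=np.zeros(img.shape[:2],bool);roi[160:300,255:400]=1
    # fence-side top edge: scan each column for strongest drop of V between top (lit) and dark side inside wood
    wood=(hsv[...,0]<22)&(hsv[...,1]>80)&roi
    n,l,st,ce=cv2.connectedComponentsWithStats(wood.astype(np.uint8))
    k=[i for i in range(1,n) if st[i,4]>300];k=min(k,key=lambda i:abs(ce[i][0]-330)+abs(ce[i][1]-215))
    w=l==k
    V=cv2.GaussianBlur(img[...,2].astype(float),(3,3),0)
    pts=[]
    for u in range(st[k,0]+6,st[k,0]+st[k,2]-14):
        r=np.where(w[:,u])[0]
        b=r.max()
        a=range(b-9,b)
        g=np.array([V[i-1,u]-V[i+1,u] for i in a])
        g[0]=g[-1]=-1
        i=int(np.argmax(g[:-2]))
        if 0<i<len(g)-1:
            den=g[i-1]-2*g[i]+g[i+1];s=0.5*(g[i-1]-g[i+1])/den if den else 0
            pts.append((u,a[0]+i+s,g[i]))
    return np.array(pts),st[k]
def fence(img):
    # fence robot-side top edge free part u 225..? and right of carton : white/dark transition
    return ray("scene",np.array([(62,88),(720,455)])/3.8+[210,160],.04)
if __name__=="__main__":
    img=viewer.read_camera("scene")
    p,st=meas(img); print(st)
    x=p[:,0];ok=np.ones(len(x),bool)
    for _ in range(6):
        c=np.polyfit(x[ok],p[ok,1],1);ok=abs(p[:,1]-np.polyval(c,x))<0.6
    print(c,ok.sum(),len(x))
    f=fence(img);d=f[1]-f[0];d/=np.linalg.norm(d);gx=np.array([d[1],-d[0],0]);o=f[1]-d*.06
    P=ray("scene",[(280,np.polyval(c,280)),(365,np.polyval(c,365))],.06)
    print(np.c_[(P-o)@gx,(P-o)@d])
E
python3 - <<'E'
# fence edge and its front-line fit on initial picture
import sys
from h import *
from edges import meas
np.set_printoptions(precision=4,suppress=True)
img=cv2.imread("pics/scene0.png")
# lower edge of fence top: white top -> gray outer side; scan columns
V=cv2.GaussianBlur(img[...,2].astype(float),(3,3),0)
a=np.array([62,88])/3.8+[210,160];b=np.array([720,455])/3.8+[210,160]
for nm,sgn,off in(("robot",1,0),("outer",-1,9)):
    pts=[]
    for u in range(258,380):
        v0=a[1]+(u-a[0])*(b[1]-a[1])/(b[0]-a[0])+off
        r=np.arange(int(v0)-5,int(v0)+6)
        g=np.array([sgn*(V[i+1,u]-V[i-1,u]) for i in r]);i=int(np.argmax(g[1:-1]))+1
        den=g[i-1]-2*g[i]+g[i+1]
        pts.append((u,r[i]+(.5*(g[i-1]-g[i+1])/den if den else 0)))
    p=np.array(pts);ok=np.ones(len(p),bool)
    for _ in range(8):
        c=np.polyfit(p[ok,0],p[ok,1],1);ok=abs(p[:,1]-np.polyval(c,p[:,0]))<0.6
    P=ray("scene",[(u,np.polyval(c,u)) for u in(230,390)],.04)
    d=P[1]-P[0];print(nm,c,ok.sum(),P,"yaw",np.arctan2(d[1],d[0])-np.pi/2)
E
python3 edges.py
```

```text
robot [ 0.5597 60.231 ] 81 [[ 0.6273 -0.2516  0.04  ]
 [ 0.6591  0.2497  0.04  ]] yaw -0.06354169819799216
outer [ 0.5657 65.0433] 116 [[ 0.645  -0.2386  0.04  ]
 [ 0.6765  0.2571  0.04  ]] yaw -0.06349928795839266
[ 279  186  101   73 2655]
[ 0.5513 53.4632] 78 81
[[-0.0033 -0.2983]
 [-0.0036 -0.0399]]
```

```bash
python3 -m crank '[[[-0.02,0,0],[0,0,0]]]' 0; python3 edges.py;  python3 - <<'E'
from h import *
cv2.imwrite("pics/d4.png",cv2.resize(viewer.read_camera("side")[135:250,235:430],None,fx=4,fy=4,interpolation=cv2.INTER_CUBIC))
s=bot.read_state();print(s['tool_pos'],s['ee_rot'],s['force'])
E
```

```text
clock: 5.15
tool_pos: [0.5319, 0.0581, 0.0253]
ee_rot: [-3.14, -0.007, 3.071]
force: [-2.1, 1.2, 0.8]
opening: 0.004
[ 279  186  101   73 2657]
[ 0.5513 53.4652] 78 81
[[-0.0033 -0.2983]
 [-0.0036 -0.0399]]
[0.53195391 0.05796153 0.02525024] [-3.1402106  -0.00735004  3.07078836] [-5.75551652  2.3559639   2.34956216]
```

View pics/d4.png

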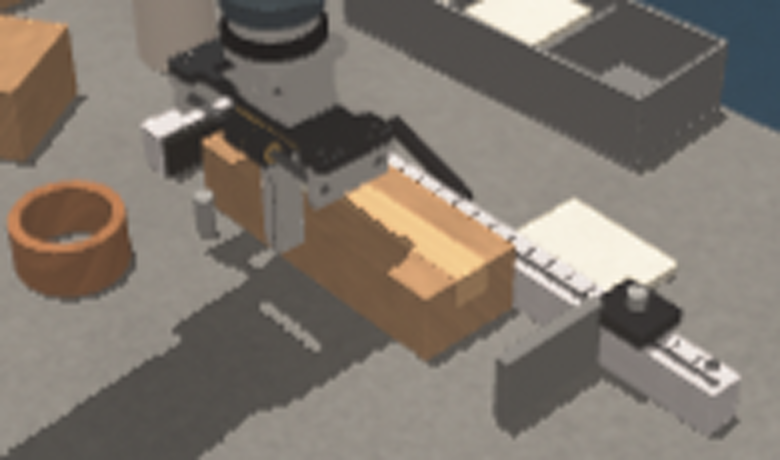

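```bash
python3 -m crank '[[[0.15,0,0],[0,0,0]],[[0,0.5,0],[0,0,0]],[[0,0.3,0],[0,0,0]],[[-0.06,0.05,0],[0,0,0]],[[-0.05,0,0],[0,0,0]]]' 0; python3 -m crank '[[[-0.06,0,0],[0,0,0]]]' 0; python3 -m crank '[[[-0.06,0,0],[0,0,0]]]' 0
```

```text
clock: 5.75
tool_pos: [0.5347, 0.0978, 0.0256]
ee_rot: [-3.139, -0.003, 3.067]
force: [-8.1, -0.2, 7.3]
opening: 0.008
clock: 5.85
tool_pos: [0.5345, 0.0977, 0.0251]
ee_rot: [-3.138, -0.013, 3.068]
force: [-18.0, 2.3, 14.1]
opening: 0.006
clock: 5.95
tool_pos: [0.5341, 0.0975, 0.0244]
ee_rot: [-3.138, -0.022, 3.068]
force: [-11.6, 1.6, 8.9]
opening: 0.004
```

```bash
python3 -m crank '[[[0.5,0,0],[0,0,0]],[[0.8,-0.2,-0.3],[0,-0.25,0]],[[0.7,-0.8,-0.2],[0,0,0]],[[0.2,-1,0],[0,0,0]],[[0,-1,0],[0,0,0]],[[0,-1,0],[0,0,0]],[[0,-1,0],[0,0,0]],[[0,-0.8,0],[0,0,0]]]' 0; python3 edges.py
```

```text
clock: 6.75
tool_pos: [0.4054, -0.1866, 0.0535]
ee_rot: [-3.133, 0.006, 3.076]
force: [0.2, -0.2, 1.2]
opening: 0.001
[ 279  186  101   73 2654]
[ 0.5511 53.525 ] 78 81
[[-0.0032 -0.2983]
 [-0.0036 -0.0399]]
```

```bash
python3 -m crank '[[[-0.1,-0.6,0.25],[0,0,0]],[[-0.5,-0.3,0.25],[0,0,0]],[[-0.8,-0.05,0],[0,0,0]],[[-0.8,0,0],[0,0,0]],[[-0.6,0,0],[0,0,0]],[[-0.2,0,0],[0,0,0]],[[0,0,0],[0,0,0]]]' 0;  python3 - <<'E'
from h import *
cv2.imwrite("pics/s5.png",cv2.resize(viewer.read_camera("scene")[130:300,180:420],None,fx=3.3,fy=3.3,interpolation=cv2.INTER_CUBIC))
cv2.imwrite("pics/d5.png",cv2.resize(viewer.read_camera("side")[135:250,265:460],None,fx=4,fy=4,interpolation=cv2.INTER_CUBIC))
E
```

```text
clock: 7.5
tool_pos: [0.5558, -0.264, 0.0309]
ee_rot: [-3.124, 0.011, 3.059]
force: [-0.4, 0.4, 0.2]
opening: 0.003
```

View pics/s5.png

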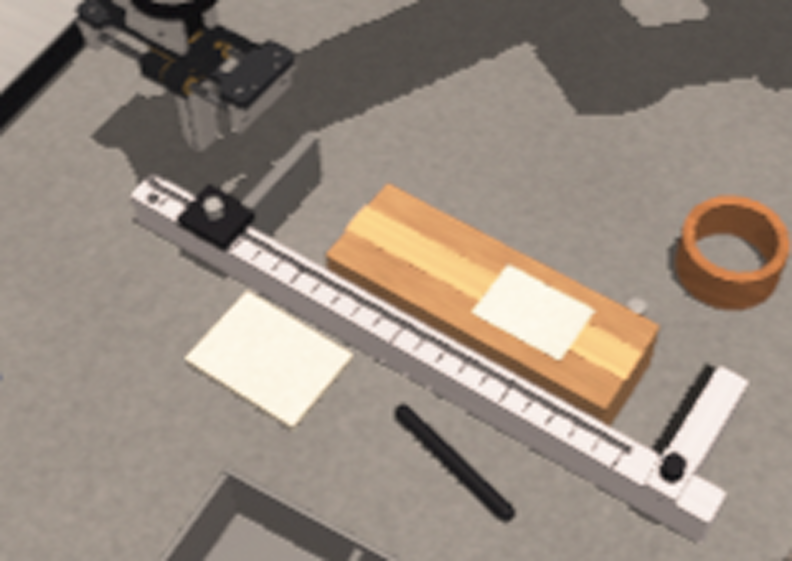

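View pics/d5.png

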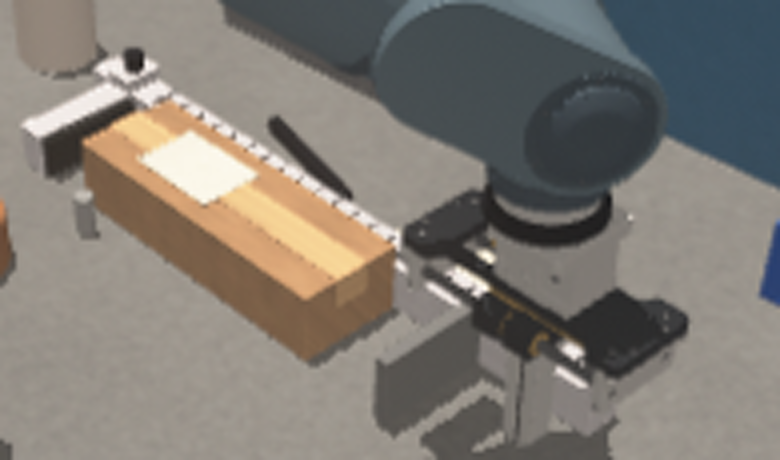

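```bash
python3 -m crank '[[[-0.2,0.3,0],[-0.22,0.13,-0.24]],[[0,0.5,0],[0,0,0]],[[0,0.3,0],[0,0,0]],[[0,0.15,0],[0,0,0]]]' 0; python3 -m crank '[[[0,0.15,0],[0,0,0]],[[0,0.15,0],[0,0,0]]]' 0; python3 -m crank '[[[0,0.15,0],[0,0,0]],[[0,0.15,0],[0,0,0]]]' 0
```

```text
clock: 8.0
tool_pos: [0.5664, -0.1987, 0.0307]
ee_rot: [3.138, -0.004, 3.077]
force: [0.3, -0.5, -0.2]
opening: 0.003
clock: 8.2
tool_pos: [0.5672, -0.1828, 0.0309]
ee_rot: [3.139, -0.004, 3.078]
force: [-0.3, -2.2, -1.9]
opening: 0.003
clock: 8.4
tool_pos: [0.5682, -0.1678, 0.031]
ee_rot: [3.141, -0.003, 3.078]
force: [1.0, -1.9, -1.6]
opening: 0.005
```

```bash
python3 -m crank '[[[0,0.25,0],[0,0,0]],[[0,0.25,0],[0,0,0]],[[0,0.2,0],[0,0,0]],[[0,0.12,0],[0,0,0]]]' 0; python3 -m crank '[[[0,0.12,0],[0,0,0]],[[0,0.12,0],[0,0,0]]]' 0; python3 -m crank '[[[0,0.12,0],[0,0,0]],[[0,0.12,0],[0,0,0]]]' 0;python3 -m crank '[[[0,0.12,0],[0,0,0]],[[0,0.12,0],[0,0,0]]]' 0
```

```text
clock: 8.8
tool_pos: [0.5711, -0.1241, 0.031]
ee_rot: [3.141, -0.003, 3.077]
force: [0.7, -2.9, -2.7]
opening: 0.004
clock: 9.0
tool_pos: [0.5719, -0.1111, 0.031]
ee_rot: [-3.141, -0.003, 3.078]
force: [0.7, -6.0, -2.7]
opening: 0.006
clock: 9.2
tool_pos: [0.5727, -0.0995, 0.0311]
ee_rot: [-3.138, -0.003, 3.078]
force: [-0.3, -5.4, -1.5]
opening: 0.001
clock: 9.4
tool_pos: [0.5735, -0.0881, 0.0311]
ee_rot: [-3.136, -0.003, 3.078]
force: [-0.6, -4.8, -1.7]
opening: 0.003
```

```bash
python3 -m crank '[[[0,0.08,0],[0,0,0]],[[0,0.06,0],[0,0,0]]]' 0; python3 -m crank '[[[0,0.05,0],[0,0,0]]]' 0;  python3 -m crank '[[[0,0.04,0],[0,0,0]]]' 0
```

```text
clock: 9.6
tool_pos: [0.5739, -0.0814, 0.0311]
ee_rot: [-3.134, -0.003, 3.078]
force: [0.1, -4.9, -2.9]
opening: 0.006
clock: 9.7
tool_pos: [0.574, -0.0791, 0.0311]
ee_rot: [-3.133, -0.003, 3.078]
force: [0.8, -5.4, -2.0]
opening: 0.008
clock: 9.8
tool_pos: [0.5741, -0.0774, 0.0311]
ee_rot: [-3.132, -0.003, 3.078]
force: [0.7, -5.5, -1.8]
opening: 0.003
```

```bash
for i in 1; do python3 -m crank '[[[0,0.03,0],[0,0,0]]]' 0; done;  python3 -m crank '[[[0,0.03,0],[0,0,0]]]' 0;python3 -m crank '[[[0,0.03,0],[0,0,0]]]' 0;python3 -m crank '[[[0,0.03,0],[0,0,0]]]' 0
```

```text
clock: 9.9
tool_pos: [0.5742, -0.0761, 0.0312]
ee_rot: [-3.132, -0.003, 3.078]
force: [-0.3, -4.2, -1.6]
opening: 0.008
clock: 10.0
tool_pos: [0.5743, -0.0748, 0.0311]
ee_rot: [-3.131, -0.003, 3.078]
force: [0.1, -4.8, -2.3]
opening: 0.005
clock: 10.1
tool_pos: [0.5744, -0.0736, 0.0312]
ee_rot: [-3.13, -0.003, 3.078]
force: [0.5, -5.8, -2.3]
opening: 0.004
clock: 10.2
tool_pos: [0.5745, -0.0726, 0.0312]
ee_rot: [-3.129, -0.003, 3.078]
force: [-1.0, -8.0, -2.0]
opening: 0.006
```

```bash
python3 edges.py
python3 - <<'E'
from h import *
cv2.imwrite("pics/s6.png",cv2.resize(viewer.read_camera("scene")[130:300,180:420],None,fx=3.3,fy=3.3,interpolation=cv2.INTER_CUBIC))
print(bot.read_state()['force'])
E
```

```text
[ 291  197  104   69 2635]
[ 0.5511 53.5577] 81 84
[[-0.0032 -0.2982]
 [-0.0035 -0.0399]]
[-0.31496232 -6.51785856 -1.44503757]
```

View pics/s6.png

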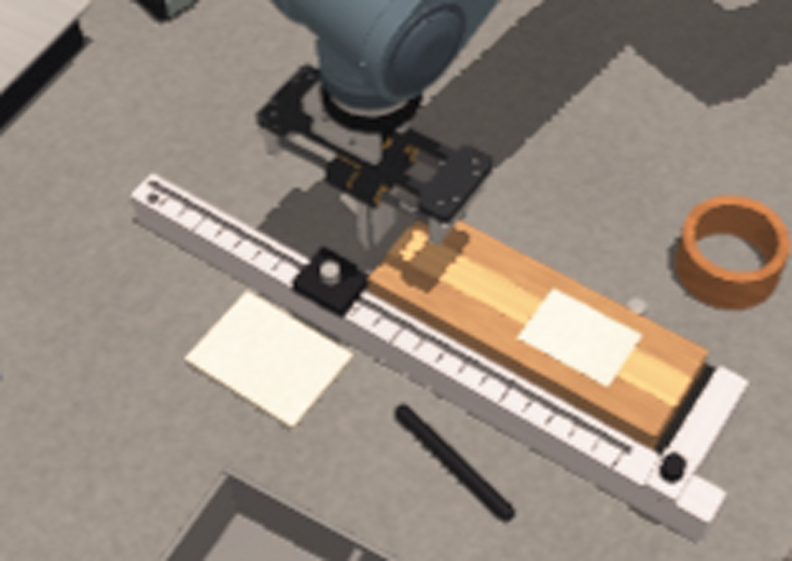

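```bash
python3 -m crank '[[[0,0.03,0],[0,0,0]]]' 0;python3 -m crank '[[[0,0.03,0],[0,0,0]]]' 0;python3 -m crank '[[[0,0.03,0],[0,0,0]]]' 0
```

```text
clock: 10.4
tool_pos: [0.5745, -0.0723, 0.0312]
ee_rot: [-3.127, -0.004, 3.079]
force: [-0.4, -10.7, -2.0]
opening: 0.003
clock: 10.5
tool_pos: [0.5745, -0.0724, 0.0312]
ee_rot: [-3.124, -0.004, 3.079]
force: [-0.9, -11.4, -2.6]
opening: 0.002
clock: 10.6
tool_pos: [0.5745, -0.0725, 0.0313]
ee_rot: [-3.121, -0.004, 3.079]
force: [-0.8, -9.5, -1.1]
opening: 0.001
```

```bash
python3 -m crank '[[[0,0.04,0],[-0.04,0,0]]]' 0;python3 -m crank '[[[0,0.045,0],[-0.04,0,0]]]' 0
```

```text
clock: 10.7
tool_pos: [0.5745, -0.0724, 0.0313]
ee_rot: [-3.12, -0.004, 3.08]
force: [-1.3, -11.1, -2.6]
opening: 0.007
clock: 10.8
tool_pos: [0.5745, -0.0723, 0.0313]
ee_rot: [-3.119, -0.004, 3.08]
force: [-0.2, -12.6, -2.2]
opening: 0.008
```

```bash
python3 -m crank '[[[0,0.055,0],[-0.06,0,0]]]' 0;python3 -m crank '[[[0,0.06,0],[-0.06,0,0]]]' 0;python3 -m crank '[[[0,0.06,0],[-0.06,0,0]]]' 0
```

```text
clock: 10.9
tool_pos: [0.5745, -0.072, 0.0313]
ee_rot: [-3.12, -0.004, 3.081]
force: [-1.0, -14.0, -3.0]
opening: 0.006
clock: 11.0
tool_pos: [0.5745, -0.0719, 0.0313]
ee_rot: [-3.119, -0.004, 3.082]
force: [-1.3, -15.0, -3.2]
opening: 0.004
clock: 11.1
tool_pos: [0.5745, -0.0719, 0.0313]
ee_rot: [-3.118, -0.005, 3.082]
force: [-1.8, -15.6, -3.3]
opening: 0.006
```

```bash
python3 -m crank '[[[0,0.07,0],[-0.08,0,0]],[[0,0.07,0],[-0.08,0,0]]]' 0; python3 -m crank '[[[0,0.075,0],[-0.08,0,0]]]' 0
python3 - <<'E'
from h import *
for i in range(6):
    img=viewer.read_camera("scene"); s=bot.read_state();print(s['clock'],s['force'].round(1),s['tool_pos'].round(4))
E
```

```text
clock: 11.3
tool_pos: [0.5746, -0.0717, 0.0313]
ee_rot: [-3.119, -0.005, 3.084]
force: [-1.9, -16.8, -3.6]
opening: 0.005
clock: 11.4
tool_pos: [0.5746, -0.0716, 0.0314]
ee_rot: [-3.119, -0.005, 3.084]
force: [-2.1, -17.8, -3.8]
opening: 0.004
11.45 [ -2.  -16.8  -3.4] [ 0.5746 -0.0716  0.0314]
11.5 [ -1.8 -16.7  -3.5] [ 0.5745 -0.0716  0.0313]
11.55 [ -1.8 -17.   -3.7] [ 0.5746 -0.0716  0.0313]
11.6 [ -1.3 -18.1  -2.5] [ 0.5746 -0.0716  0.0313]
11.65 [ -1.4 -17.2  -3.8] [ 0.5745 -0.0716  0.0313]
11.7 [ -1.7 -17.4  -4. ] [ 0.5745 -0.0716  0.0313]
```

```bash
python3 -m crank '[[[0,0.04,0],[0,0,0]],[[0,0.02,0],[0,0,0]],[[0,0,0],[0,0,0]],[[0,-0.02,0],[0,0,0]],[[0,-0.05,0],[0,0,0]],[[0,-0.2,0],[0,0,0]],[[0,-0.4,0],[0,0,0]],[[0,-0.5,0],[0,0,0]]]' 0; python3 -m crank '[[[0.6,0,0],[0,0,0]],[[1,0,-0.2],[0,0,0]],[[1,0,-0.5],[0,0,0]],[[0.8,-0.5,-0.5],[0,0,0]]]' 0; python3 edges.py
python3 - <<'E'
from h import *
s=viewer.read_camera("scene");d=viewer.read_camera("side")
cv2.imwrite("pics/scene7.png",s)
cv2.imwrite("pics/s7.png",cv2.resize(s[190:290,270:420],None,fx=5.3,fy=5.3,interpolation=cv2.INTER_CUBIC))
cv2.imwrite("pics/d7.png",cv2.resize(d[135:250,235:430],None,fx=4,fy=4,interpolation=cv2.INTER_CUBIC))
print(bot.read_state()['force'])
E
```

```text
clock: 12.5
tool_pos: [0.5704, -0.1281, 0.0327]
ee_rot: [-3.119, -0.008, 3.086]
force: [0.4, 0.1, -0.0]
opening: 0.002
clock: 12.9
tool_pos: [0.4055, -0.1421, 0.0883]
ee_rot: [-3.124, -0.011, 3.086]
force: [0.2, -1.4, 1.1]
opening: 0.004
[ 291  192  104   74 2716]
[ 0.5507 53.6611] 82 84
[[-0.0032 -0.2982]
 [-0.0036 -0.0399]]
[ 0.33397286 -0.18717091 -0.04998564]
```

View pics/s7.png

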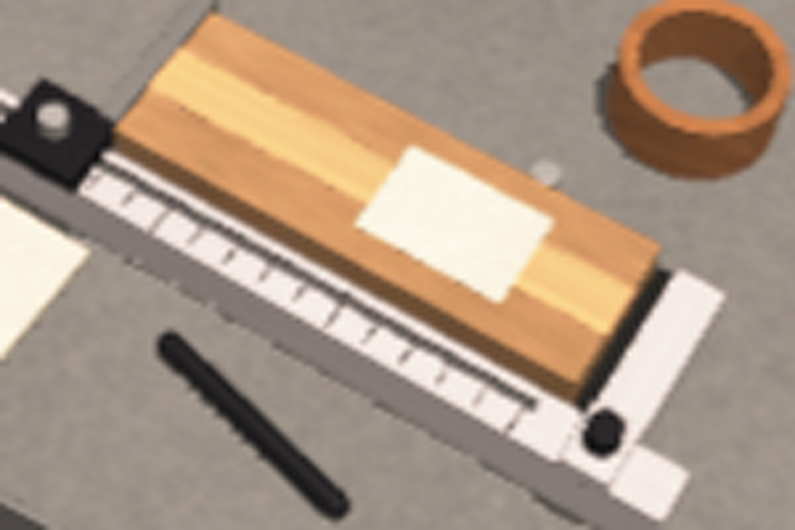

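View pics/d7.png

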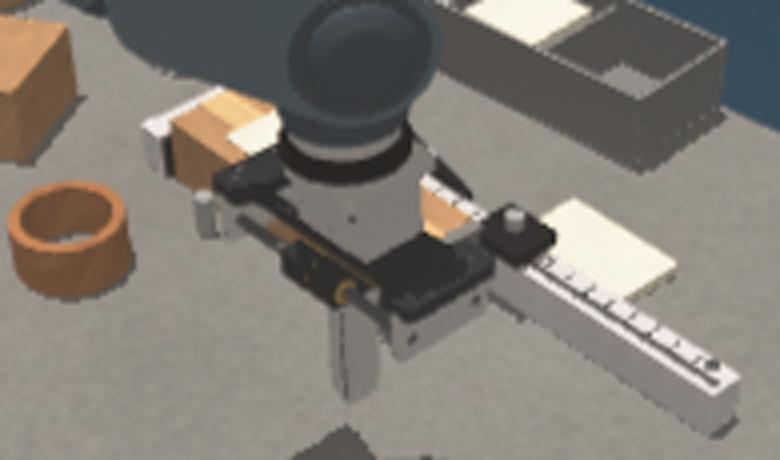

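View pics/scene7.png

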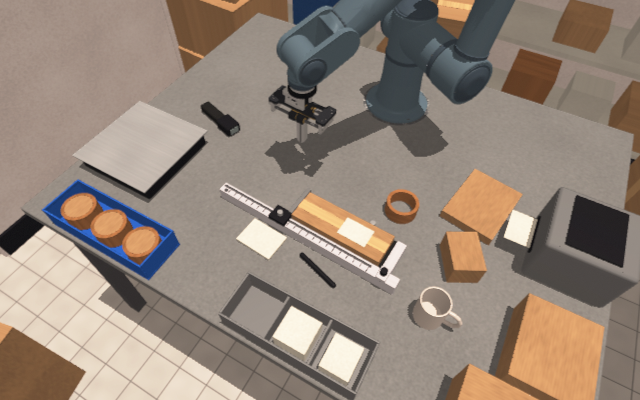

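```bash
python3 -c "
from bench import bot
print(bot.read_state()['qd']);print(bot.sign_off())"
```

```text
[ 0.03644574  0.08394212 -0.03257394  0.00527646 -0.01353806  0.01329097]
the job is handed in; nothing more can be done
None
```

The carton is measured and the job is handed in after about 13 s of the 69 s allowed. No verdict was reported.

- **Swing in:** I pushed the far end to the fence with closed fingers, then pushed near the middle and near the near end. Finger contact at all three spots agreed to about 1 mm. The edge fit in the scene view showed the carton parallel to the fence to within 0.5 mm. The fit also showed a constant 3 mm offset from the fence, which I took as camera and edge-picking bias, because the forces showed firm contact.
- **Nip:** I slid the jaw up and pushed the carton along to the end stop. Then I held 17–18 N at the wrist for 0.3 s, about 15 N on the carton after the 2 N of jaw friction. The hardest push on the carton, from the fingers near the near end, was about 23 N at the wrist, close to the 25 N limit.
- **Last checks:** After I let go and backed clear, the scene view showed no visible gaps at the fence, end stop or jaw, and wrist force was near zero. By eye, the other things on the counter hadn't moved. The arm blocked the side view of the jaw end, so the jaw gap was checked from one camera only.

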